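Balance the friction tester's sled against its calibration weight

TASK

The friction tester's sled, lying on one pan of the two-pan balance, is to be checked: it should weigh 200 g. From the three knobbed calibration weights on the bench take the middle-sized one (the 200 g) and set it gently upright on the empty pan, without dropping it, so that the beam swings level and stays so.

Things in the scene. Friction and masses are not known exactly. Their poses are not given: they have to be found in the camera images.
- weight_200_center (a point): Centre of the brass-coloured 200 g weight, half-way up (25 mm above its foot), z up. Loose, upright, round: cylinder 32 mm diameter, 35 mm high, with an 18 mm wide knob on top, 50 mm high in all. Two weights of the same form stand about: a smaller (27 mm diameter, 40 mm high, 100 g) and a larger silvery one (43 mm diameter, 60 mm high, 500 g).
- pan_free_top (a point): Centre of the upper face of the balance's empty pan, the robot's right-hand one: flat round steel disc, 110 mm diameter, no rim, z up. The face is 106 mm above the bench when level, 115 mm at the start; it stays horizontal, moves 9.5 mm up or down from level, and at the start yields downward to a push of about 2 N. The weight may stand anywhere on it.
- beam (a joint): Balance beam angle in rad: 0 level; +0.10 (start) the left pan, bearing the sled, fully down on its stop; -0.10 the empty pan fully down. 190 mm between pan centres, damped, weak centring spring; its foot is fixed. The sled, a flat block 63 x 79 mm with a small knob, 200 g, lies loose on the left pan.
There are look-alikes about, which are no part of the job. Leave any black look-alike of the part that bears weight_200_center alone.

How it is judged:
At the end, for the whole second after the job is handed in: The 200 g weight stands upright (within 10 degrees) on the empty pan, its centre within 55 mm of the pan's centre, and the beam is at rest and level within 0.03 rad (1.7 degrees) (value of joint beam between -0.03 and 0.03 rad and velocity of joint beam between -0.05 and 0.05 rad/s and horizontal distance between weight_200_center and pan_free_top below 0.055 m and z of weight_200_center in the frame of pan_free_top between 0.02 and 0.03 m and angle between weight_200_center's own z axis and vertical below 0.17 rad); the robot touches nothing.
It fails at once if the empty pan is knocked down hard (beam faster than 2.4 rad/s that way, as by a weight dropped from 40 mm or more) (velocity of joint beam below -2.4 rad/s).
It also fails if it takes over 35 s, if anything falls off the work surface, if the arm or the gripper's body presses on something with over 40 N, if the wrist force passes 120 N, or if a joint passes its speed limit or range.

ROBOT

A 6-joint arm with a two-finger parallel gripper is mounted at the origin on a cart in front of the work surface, level with it; the furniture and walls round the work are solid. World frame = base frame: x ahead of the robot, y to its left, z up, the work surface at z = 0. Lengths are in m, angles in rad, forces in N, time in s.
With the tool pointing down it reaches from about 0.325 to 0.9 m from the base axis. Payload 6.1 kg.
Tool frame: the origin (TCP) lies midway between the tips of the shut fingers; the grasp point (between the pads) lies 19 mm behind it; x points along the fingers, y is the direction in which the jaws open and shut, and the axes are right-handed (so a half turn about x gives the same grasp; the last joint's range is limited). The gripper opens to 85 mm and grips with 20 to 120 N. Pads are 22 mm wide; open, the fingers measure 114 mm over their backs; the gripper's body (76 mm by 85 mm) begins 54 mm behind the grasp point. The pads swing forward as they close: fully open they stand 13 mm farther back than shut.
Start: joints at [-1.232, 0.22, 1.526, -0, 1.395, -0.126], TCP at [0.28, -0.559, 0.231] pointing down, gripper open.
Joint ranges: [-2.98, 2.98], [-0.91, 2.08], [0.09, 2.57], [-1.24, 4.39], [0.2, 2.65], [-2.68, 2.68]. Speed limits (rad/s): [2.57, 2.57, 3.01, 3.14, 3.14, 3.14].

INTERFACE

Orientations are given as [roll, pitch, yaw] about the fixed x, y, z axes, in that order (R = Rz(yaw) Ry(pitch) Rx(roll)).
In Python, from plant import movep, move_l, set_joints, gripper_to, hold, inverse_kinematics, observe, get_image, get_calibration, Unreachable, job_done gives the robot as it stands. Calls block until the motion is done:
- movep(position, orientation): joint-space move of the TCP to a pose.
- move_l(position, feed=0.15, rotation=None, max_force=None): straight line of the TCP; rotation=None keeps the orientation; feed is the mean speed in m/s. With max_force (N) it stops when the force on the tool has changed by that much, and returns True; else False.
- set_joints(angles): joint-space move.
- gripper_to(opening, f_grip=None): finger opening in m; f_grip is the grip in N (None keeps the last); returns when the fingers have stopped.
- hold(seconds).
- inverse_kinematics(position, orientation): joint angles nearest the present ones, or None.
- observe(): the state.
- get_image(name): name is "side" or "top" or "wrist"; returns (picture, depth): 480x640x3 uint8, red, green, blue; 480x640 float32, m along the optical axis (not along the pixel's ray), 0 where there is no reading.
- get_calibration(name): a dict with "intrinsics" (3x3 intrinsics, pixels), "world_from_camera" (4x4, takes a point from camera to world coordinates). Camera axes: x right, y down, z forward; pixel columns grow to the right and rows downward; lengths in m; the calibration is good to about 2 mm. A picture is of the moment at which its call begins: read the wrist's pose just before it. get_calibration takes no time and is no camera call; for the wrist camera it gives the pose at the moment of the call.
A pose or a line that the arm cannot do raises Unreachable and nothing moves.
- job_done(): hands the job in, once; it reports no verdict.
The state is a dict: "time_s": time; "q": joint angles; "joint_velocities": joint speeds; "joint_torque": joint torques, N m; "eef_pos": TCP position; "tcp_rot": TCP orientation; "ft_force": force on the tool from outside, world axes, zero at the start; "torque": the same for the moment, N m; "opening": finger opening in m.
Only numpy, scipy, OpenCV 4.12 (cv2) and the standard library are available. Lean on these libraries where they do the work, as an engineer would, in place of code of your own. Each camera call takes 0.05 s, during which the arm holds its last target.

## Working session

There is one attempt and no reset: what is moved stays moved. The work goes in short steps, each a Python script; the robot and the scene stay as the last script left them, time stands still between calls to the robot, and variables do not carry over. Pictures are saved under pics/ and viewed, and the job is handed in when it is done.

```bash
ls; mkdir -p pics; python3 - <<'E'
from plant import *
import cv2,numpy as np
for n in ["side","top","wrist"]:
    c=get_calibration(n); print(n,np.round(c["intrinsics"],1).tolist(),np.round(c["world_from_camera"],3).tolist())
    p,d=get_image(n); cv2.imwrite(f"pics/{n}0.png",p[:,:,::-1]); np.save(f"{n}_d0.npy",d); np.save(f"{n}_p0.npy",p); np.save(f"{n}_T0.npy",c["world_from_camera"])
print(observe())
E
```

```text
pics
side [[544.7, 0.0, 313.9], [0.0, 544.7, 249.0], [0.0, 0.0, 1.0]] [[0.98, -0.111, 0.167, 0.349], [-0.199, -0.456, 0.867, -1.005], [-0.02, -0.883, -0.469, 0.507], [0.0, 0.0, 0.0, 1.0]]
top [[572.4, 0.0, 319.2], [0.0, 572.4, 232.4], [0.0, 0.0, 1.0]] [[0.002, -0.999, 0.054, 0.448], [-1.0, -0.002, -0.002, -0.253], [0.002, -0.054, -0.999, 1.086], [0.0, 0.0, 0.0, 1.0]]
wrist [[373.9, 0.0, 324.1], [0.0, 373.9, 239.6], [0.0, 0.0, 1.0]] [[0.449, -0.846, -0.289, 0.355], [-0.894, -0.426, -0.143, -0.521], [-0.002, 0.322, -0.947, 0.373], [0.0, 0.0, 0.0, 1.0]]
{'time_s': 0.15, 'q': array([-1.23207152e+00,  2.21093271e-01,  1.52735887e+00, -1.81841202e-05,
        1.39465510e+00, -1.26084933e-01]), 'joint_velocities': array([ 0.00094554, -0.00140441, -0.0034771 ,  0.00121415, -0.0003379 ,
        0.00252746]), 'joint_torque': array([ 3.90148398e-04, -4.97483253e+01, -3.89904714e+01, -1.68376882e-04,
        7.08198961e-03, -1.61614406e-05]), 'eef_pos': array([ 0.28000382, -0.55825556,  0.23041501]), 'tcp_rot': array([-1.6850648 ,  1.56928163,  1.9213408 ]), 'ft_force': array([-0.08328437,  0.47619159, -1.06090739]), 'torque': array([-0.02379625, -0.00643615, -0.03040703]), 'opening': 0.08520856062853395}
```

View pics/side0.png

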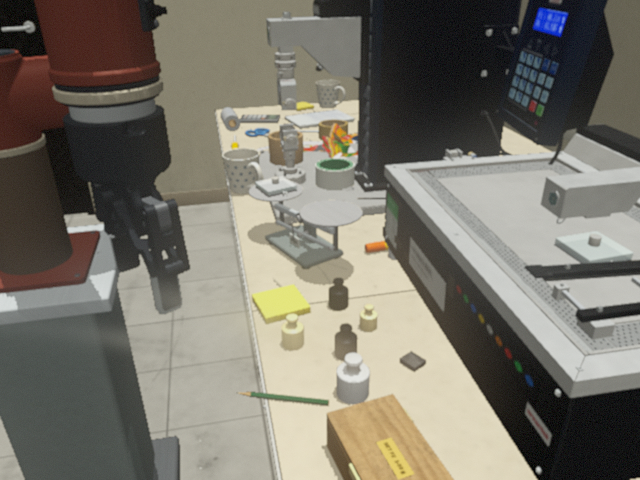

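View pics/top0.png

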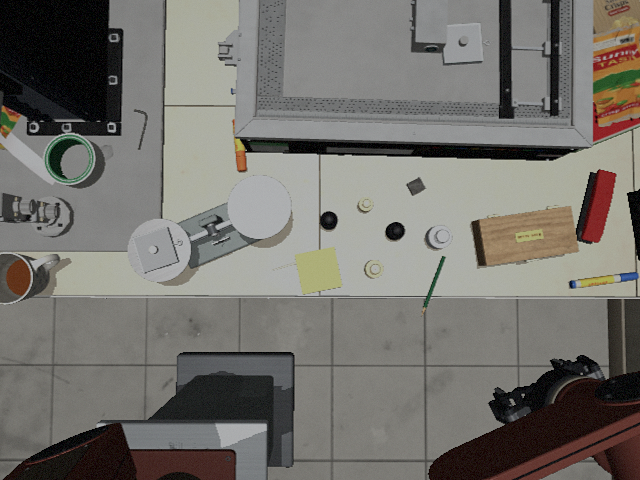

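View pics/wrist0.png

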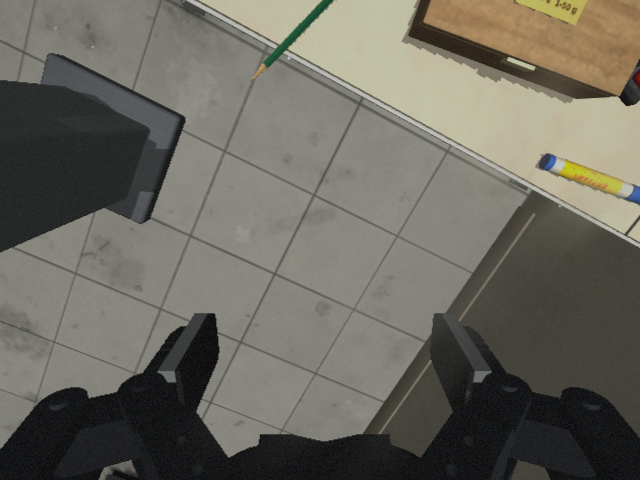

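Candidates in the top view are brass A (366,205), brass B (374,269), silver (438,237), and two black look-alikes (329,220) and (395,231). B looks larger than A, so it is probably the 200 g weight. I'll measure heights and diameters and check an enlarged crop.

```bash
cat > h.py <<'E'
import numpy as np,cv2
from plant import *
def pts(n,d,T,K):
    v,u=np.mgrid[0:480,0:640]
    P=np.stack([(u-K[0,2])/K[0,0]*d,(v-K[1,2])/K[1,1]*d,d],-1)
    return P@T[:3,:3].T+T[:3,3]
def ray(n,u,v,z):
    c=get_calibration(n);K=c["intrinsics"];T=c["world_from_camera"]
    r=T[:3,:3]@np.array([(u-K[0,2])/K[0,0],(v-K[1,2])/K[1,1],1]); o=T[:3,3]
    return o+r*(z-o[2])/r[2]
E
python3 - <<'E'
from h import *
out=[]
for n in ["top","side"]:
    p=np.load(n+"_p0.npy");d=np.load(n+"_d0.npy");c=get_calibration(n)
    P=pts(n,d,c["world_from_camera"],c["intrinsics"])
    bench=(P[...,2]>0.012)&(P[...,2]<0.09)&(P[...,0]>0.3)&(P[...,0]<0.6)&(P[...,1]<-0.25)&(P[...,1]>-0.56)&(d>0)
    k,l,s,cc=cv2.connectedComponentsWithStats(bench.astype(np.uint8))
    for i in range(1,k):
        if s[i,4]<60: continue
        m=l==i
        q=P[m]; print(n,np.round(cc[i]),s[i].tolist(),"col",p[m].mean(0).round(),"z",np.percentile(q[:,2],[50,97]).round(4),"x",np.percentile(q[:,0],[1,99]).round(4),"y",np.percentile(q[:,1],[1,99]).round(4))
    if n=="top":
        for a,b,nm in[((210,258),None,'pan')]:
            m=(P[...,2]>0.1)&(P[...,2]<0.13)&(P[...,0]>0.3)&(P[...,0]<0.65)&(P[...,1]<-0.05)&(P[...,1]>-0.27)
            k,l,s,cc=cv2.connectedComponentsWithStats(m.astype(np.uint8))
            for i in range(1,k):
                if s[i,4]>200:
                    q=P[l==i]; print("pan",cc[i],s[i],q.mean(0),np.median(q[:,2]),q.min(0),q.max(0))
        u=p[170:300,300:460]
    else: u=p[270:410,250:430]
    u=cv2.resize(u,(640,480),interpolation=cv2.INTER_CUBIC); cv2.imwrite(f"pics/crop_{n}.png",u[:,:,::-1])
E
```

```text
top [366. 204.] [359, 197, 15, 15, 174] col [162. 162. 141.] z [0.0266 0.0423] x [0.5466 0.5723] y [-0.3544 -0.3296]
top [329. 220.] [320, 211, 18, 19, 256] col [28. 28. 29.] z [0.0331 0.0514] x [0.5128 0.5437] y [-0.2885 -0.2581]
top [482. 240.] [473, 218, 16, 48, 553] col [97. 81. 61.] z [0.05   0.0568] x [0.4463 0.5293] y [-0.5598 -0.5441]
top [395. 231.] [386, 222, 19, 18, 270] col [26. 27. 27.] z [0.0332 0.0525] x [0.4938 0.5251] y [-0.4121 -0.3812]
top [439. 237.] [426, 225, 26, 24, 487] col [153. 154. 155.] z [0.0395 0.0617] x [0.4776 0.5179] y [-0.4971 -0.4562]
top [327. 270.] [317, 248, 26, 43, 511] col [172. 173. 121.] z [0.0134 0.0163] x [0.4009 0.4771] y [-0.2966 -0.2518]
top [374. 268.] [365, 260, 19, 18, 270] col [164. 164. 143.] z [0.0335 0.0518] x [0.4239 0.455 ] y [-0.3731 -0.341 ]
pan [259.18378713 206.67017327] [ 227  175   65   64 3232] [ 0.54468813 -0.15334676  0.11552917] 0.11555362362390298 [ 0.49116477 -0.20757115  0.10940015] [ 0.59894764 -0.09867416  0.12226789]
side [338. 292.] [328, 277, 20, 30, 462] col [104.  96.  78.] z [0.0331 0.052 ] x [0.5111 0.5411] y [-0.2931 -0.265 ]
side [286. 316.] [256, 295, 54, 50, 1349] col [213. 210. 135.] z [0.0153 0.051 ] x [0.3985 0.4745] y [-0.3756 -0.251 ]
side [368. 316.] [359, 303, 18, 24, 329] col [192. 184. 145.] z [0.0272 0.0423] x [0.5449 0.5696] y [-0.3586 -0.3337]
side [350. 365.] [334, 323, 36, 77, 1834] col [163. 158. 147.] z [0.036  0.0614] x [0.4757 0.5216] y [-0.5015 -0.3917]
side [370. 402.] [326, 393, 73, 20, 339] col [200. 173. 129.] z [0.0556 0.0569] x [0.4488 0.5283] y [-0.5599 -0.5476]
```

View pics/crop_side.png

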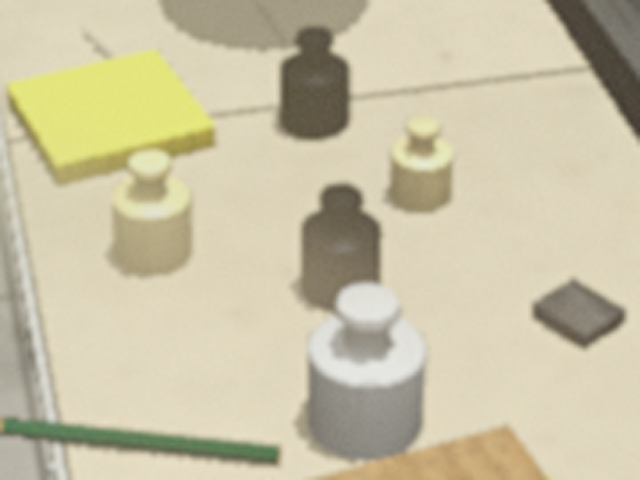

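B, at top (374,268) and side (291,331), is brass, 50 mm high and 32 mm wide, so it is the 200 g weight. A is 42 mm high (the 100 g), the silver one is 61 mm high (the 500 g), and the black ones stay alone. I'll move above B and check with the wrist camera.

```bash
python3 - <<'E'
from h import *
p=np.load("top_p0.npy");d=np.load("top_d0.npy");c=get_calibration("top")
P=pts("top",d,c["world_from_camera"],c["intrinsics"])
for nm,x0,x1,y0,y1 in[("machine",.6,.75,-.3,-.05),("post",.44,.53,-.12,-.03),("near pan E",.59,.66,-.2,-.08)]:
    m=(P[...,0]>x0)&(P[...,0]<x1)&(P[...,1]>y0)&(P[...,1]<y1)&(d>0); print(nm,P[m][:,2].max().round(3), "minx z>.1:",P[m&(P[...,2]>.1)][:,0].min() if (m&(P[...,2]>.1)).any() else None)
for yaw in np.arange(-3.14,3.15,np.pi/6):
    q=inverse_kinematics([.4395,-.357,.15],[0,np.pi/2,yaw]); q2=inverse_kinematics([.54,-.155,.2],[0,np.pi/2,yaw])
    print(round(yaw,2),None if q is None else q.round(2),None if q2 is None else q2.round(2))
E
```

```text
machine 0.185 minx z>.1: 0.6460499339698624
post 0.12 minx z>.1: 0.5031376461243695
near pan E 0.184 minx z>.1: 0.590025619611054
-3.14 [-0.82  0.15  1.76 -0.    1.23  0.75] [-0.42  0.09  1.73 -0.    1.32  1.15]
-2.62 [-0.82  0.15  1.76 -0.    1.23  0.22] [-0.42  0.09  1.73 -0.    1.32  0.63]
-2.09 [-0.82  0.15  1.76 -0.    1.23 -0.3 ] [-0.42  0.09  1.73 -0.    1.32  0.1 ]
-1.57 [-0.82  0.15  1.76 -0.    1.23 -0.82] [-0.42  0.09  1.73 -0.    1.32 -0.42]
-1.05 [-0.82  0.15  1.76 -0.    1.23 -1.35] [-0.42  0.09  1.73 -0.    1.32 -0.95]
-0.52 [-0.82  0.15  1.76  0.    1.23 -1.87] [-0.42  0.09  1.73 -0.    1.32 -1.47]
0.0 [-0.82  0.15  1.76  0.    1.23 -2.39] [-0.42  0.09  1.73  0.    1.32 -1.99]
0.53 None [-0.42  0.09  1.73  0.    1.32 -2.52]
1.05 None None
1.57 [-0.82  0.15  1.76  0.    1.23  2.32] None
2.1 [-0.82  0.15  1.76  0.    1.23  1.79] [-0.42  0.09  1.73  0.    1.32  2.2 ]
2.62 [-0.82  0.15  1.76 -0.    1.23  1.27] [-0.42  0.09  1.73  0.    1.32  1.67]
3.14 [-0.82  0.15  1.76 -0.    1.23  0.75] [-0.42  0.09  1.73 -0.    1.32  1.15]
```

```bash
python3 - <<'E'
from h import *
movep([.4395,-.357,.18],[0,np.pi/2,-np.pi/2]); gripper_to(.058,f_grip=30)
o=observe();print(o["time_s"],o["eef_pos"],o["opening"],o["ft_force"])
c=get_calibration("wrist");p,d=get_image("wrist");cv2.imwrite("pics/w1.png",p[:,:,::-1])
K=c["intrinsics"];T=c["world_from_camera"]
P=pts("wrist",d,T,K)
m=(d>0)&(P[...,2]>.02)&(P[...,2]<.06)&(np.hypot(P[...,0]-.4395,P[...,1]+.357)<.03)
k,l,s,cc=cv2.connectedComponentsWithStats(m.astype(np.uint8))
for i in range(1,k):
    if s[i,4]>80:
        q=P[l==i];print(cc[i],s[i],q.min(0),q.max(0))
        t=q[q[:,2]>q[:,2].max()-.004];print("top",len(t),t.mean(0),(t.min(0)+t.max(0))/2)
        t=q[(q[:,2]>.031)&(q[:,2]<.038)];print("shoulder",len(t),(np.percentile(t,1,0)+np.percentile(t,99,0))/2)
# tip depth
E
```

```text
1.5667 [ 0.43919374 -0.35760472  0.1800719 ] 0.05790259556622918 [-0.2088812   0.97178853  0.31171829]
[323.6358898  219.00893522] [ 304  198   40   42 1343] [ 0.42382702 -0.37335102  0.02046391] [ 0.45560052 -0.34120085  0.05180325]
top 390 [ 0.44000287 -0.35734596  0.04962805] [ 0.44015614 -0.35749482  0.04980572]
shoulder 804 [ 0.44008467 -0.35750114  0.03296279]
```

View pics/w1.png

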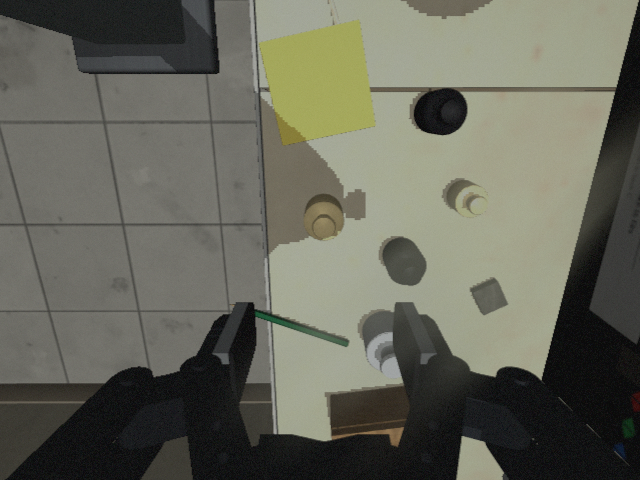

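The wrist view shows B at (323,219). Its centre is (0.440, -0.3575), which agrees with the top view to within 1 mm. Next I'll grasp it.

```bash
python3 - <<'E'
from h import *
print(move_l([.440,-.3575,.06],feed=.15)); print(move_l([.440,-.3575,.005],feed=.06,max_force=10))
o=observe();print(o["eef_pos"],o["ft_force"])
gripper_to(.025,f_grip=30); o=observe();print(o["time_s"],o["opening"],o["ft_force"],o["eef_pos"])
move_l([.440,-.3575,.03],feed=.05); move_l([.440,-.3575,.2],feed=.15)
o=observe();print(o["time_s"],o["opening"],o["ft_force"],o["eef_pos"])
c=get_calibration("wrist");p,d=get_image("wrist");cv2.imwrite("pics/w2.png",p[:,:,::-1])
p,d=get_image("side");cv2.imwrite("pics/s2.png",p[:,:,::-1])
E
```

```text
False
False
[ 0.44030246 -0.35778729  0.00538669] [-0.04349516  1.5911568   0.09597868]
3.9833 0.03103190163212726 [-1.95113146  1.87550175  5.24015307] [ 0.44018206 -0.35784032  0.005689  ]
5.9167 0.031180878144559655 [ 0.31101971 -0.17937471 -2.51230627] [ 0.43946954 -0.35691686  0.19867478]
```

View pics/w2.png

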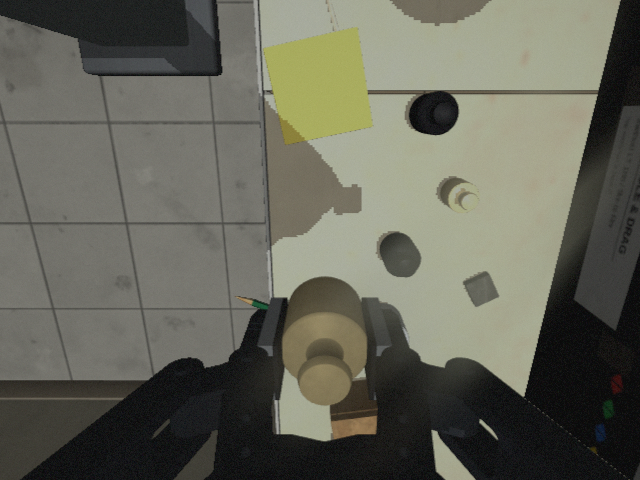

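View pics/s2.png

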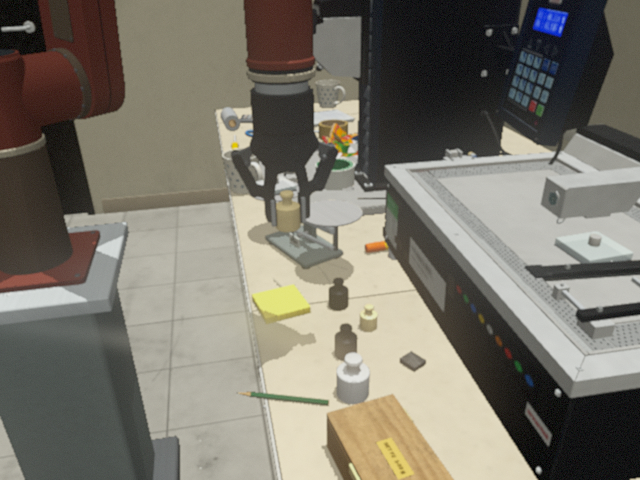

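The weight is upright between the pads at (325,345) in the wrist view. I'll carry it over the pan and lower it slowly to the level height.

```bash
python3 - <<'E'
from h import *
R=[0,np.pi/2,-np.pi/2]
move_l([.5425,-.1545,.2],feed=.15); hold(.2)
o=observe();print(o["time_s"],o["eef_pos"],o["opening"],o["ft_force"])
print(move_l([.5425,-.1545,.130],feed=.08)); f0=observe()["ft_force"]
for z in (.126,.122,.119,.116,.114,.112):
    r=move_l([.5425,-.1545,z],feed=.02,max_force=12); o=observe(); print(z,r,o["eef_pos"].round(4),(o["ft_force"]-f0).round(2))
    if r: break
hold(.3)
p,d=get_image("side");cv2.imwrite("pics/s3.png",cv2.resize(p[100:300,200:440],(720,600))[:,:,::-1])
print(observe()["time_s"],(observe()["ft_force"]-f0).round(2))
E
```

```text
7.8833 [ 0.54231074 -0.15503993  0.19998861] 0.03091802151202938 [ 0.09454723  0.01483523 -1.44230677]
False
0.126 False [ 0.5424 -0.1545  0.126 ] [-0.7  -0.08 -0.27]
0.122 False [ 0.5423 -0.1544  0.1217] [-0.18 -0.7  -0.56]
0.119 False [ 0.5427 -0.1546  0.1192] [-0.8 -0.2  2.7]
0.116 False [ 0.5425 -0.1545  0.1159] [-1.55  0.26  1.01]
0.114 False [ 0.5425 -0.1545  0.1139] [-0.93  0.13  1.4 ]
0.112 False [ 0.5424 -0.1544  0.1118] [-0.78  0.96  1.85]
11.0583 [-0.41  0.65  1.41]
```

View pics/s3.png

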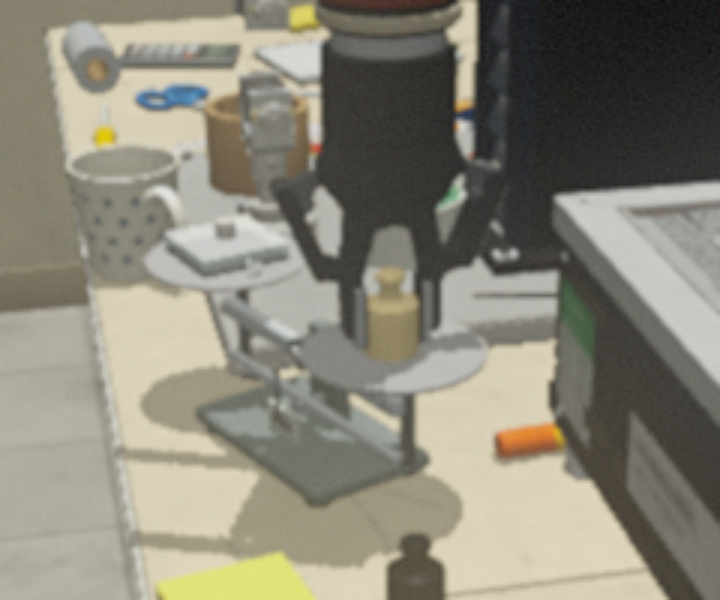

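The weight's foot is on the pan at (392,350) in the crop. The pan has yielded about 9 mm with roughly 2 N of contact. I'll release gently and retreat.

```bash
python3 - <<'E'
from h import *
for w in (.036,.042,.05,.058): gripper_to(w)
hold(.3)
o=observe();print(o["time_s"],o["opening"],o["ft_force"].round(2))
move_l([.5425,-.1545,.2],feed=.06); move_l([.5425,-.1545,.25],feed=.15)
movep([.38,-.35,.28],[0,np.pi/2,-np.pi/2])
hold(.5)
print(observe()["time_s"])
for k in range(2):
    p,d=get_image("top");c=get_calibration("top");P=pts("top",d,c["world_from_camera"],c["intrinsics"])
    for nm,x,y in(("free",.545,-.153),("sled",.47,.02)):
        r=np.hypot(P[...,0]-x,P[...,1]-y)
        m=(d>0)&(r<.053)&(r>.03)&(P[...,2]>.08)&(P[...,2]<.13)
        print(nm,m.sum(),np.percentile(P[m][:,2],[10,50,90]).round(4))
    m=(d>0)&(np.hypot(P[...,0]-.5425,P[...,1]+.1545)<.05)&(P[...,2]>.125)&(P[...,2]<.2)
    q=P[m];print("weight",m.sum(),((q.min(0)+q.max(0))/2).round(4),q[:,2].max().round(4)); t=q[q[:,2]>q[:,2].max()-.006];print("knob",t.mean(0).round(4))
    hold(.5)
cv2.imwrite("pics/t4.png",p[:,:,::-1])
p,d=get_image("side");cv2.imwrite("pics/s4.png",cv2.resize(p[100:300,200:440],(720,600))[:,:,::-1])
E
```

```text
12.3167 0.05819285252004538 [0.12 0.42 0.38]
15.9167
free 2020 [0.1037 0.106  0.1083]
sled 1980 [0.104  0.1067 0.1184]
weight 316 [ 0.5429 -0.1544  0.1436] 0.1597
knob [ 0.5434 -0.1544  0.1558]
free 2021 [0.1038 0.106  0.1082]
sled 1995 [0.104  0.1066 0.1186]
weight 318 [ 0.5427 -0.1545  0.143 ] 0.1597
knob [ 0.5428 -0.154   0.156 ]
```

View pics/s4.png

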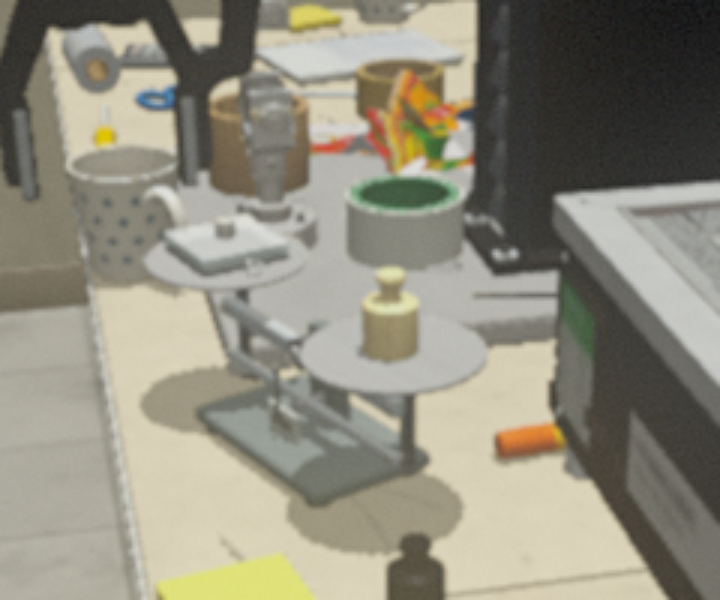

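View pics/t4.png

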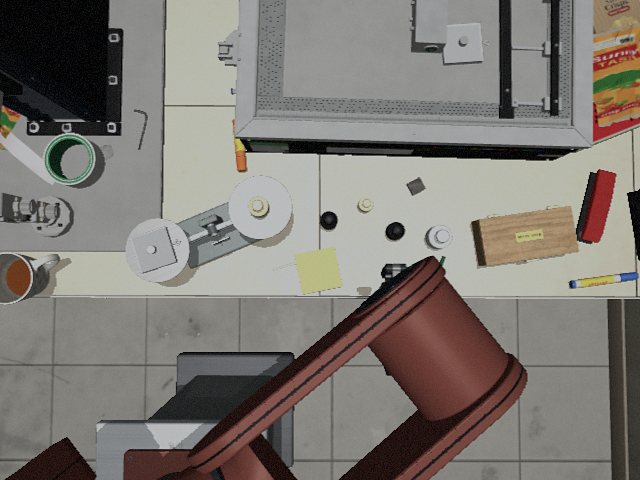

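Both pans are level and steady at about 0.106 m. The weight is upright near the pan's centre (top view (258,206)), and the arm is clear. Handing in now.

```bash
python3 - <<'E'
from plant import *
print(observe()["time_s"]); job_done()
E
```

```text
17.0667
the job is handed in; nothing more can be done
```

The 200 g weight is standing upright on the empty pan, and the balance was level when I handed the job in at 17.1 s.

- **Choosing the weight:** of the two brass weights I took the one measuring about 50 mm high and 32 mm wide. I left the smaller brass one, the silver one and the two black look-alikes alone.
- **Placing it:** I lowered it until the pan had sunk to its level height, with 1 to 3 N of contact force, then opened the fingers in small steps and backed away.
- **Last checks:** two readings about 0.5 s apart both put the empty pan at 106.0 mm and the sled pan at 106.6 to 106.7 mm. That is a tilt of under 0.01 rad, with no sign of movement. The weight is about 2 mm from the pan's centre with its top at about 156 mm, as expected. Nothing touches the robot, and no check failed or disagreed.

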